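Reset the tripped heater cutout under its push-push hatch

ROBOT

A 7-joint arm with a two-finger parallel gripper is mounted at the origin on the work surface. World frame = base frame: x ahead of the robot, y to its left, z up, the work surface at z = 0. Lengths are in m, angles in rad, forces in N, time in s.
With the tool pointing down it reaches from about 0.425 to 0.925 m from the base axis. Payload 6.8 kg.
Tool frame: the origin (TCP) lies at the very end of the fingers, on their centre line; the grasp point (between the pads) lies 19 mm behind it; x points along the fingers, y is the direction in which the jaws open and shut, and the axes are right-handed (so a half turn about x gives the same grasp; the last joint's range is limited). The gripper opens to 85 mm and grips with 20 to 120 N. Pads are 22 mm wide; open, the fingers measure 114 mm over their backs; the gripper's body (76 mm by 85 mm) begins 54 mm behind the grasp point. The pads swing forward as they close: fully open they stand 13 mm farther back than shut.
Start: joints at [1.124, 0.477, 0.022, 1.555, -0.011, 1.109, -0.083], TCP at [0.224, -0.637, 0.231] pointing down, gripper open.
Joint ranges: [-2.96, 2.96], [-0.34, 2.1], [-1.41, 1.46], [0.24, 2.44], [-1.37, 4.51], [0.17, 1.92], [-2.96, 2.96]. Speed limits (rad/s): [2.39, 2.39, 3.14, 3.14, 3.14, 3.14, 3.14].

INTERFACE

Orientations are given as a rotation vector (axis times angle).
In Python, from bench import get_obs, grab_frame, camera_info, hand_in gives the robot as it stands.
- The arm moves only by the tool apply_moves, never from a script. Its argument "series" is text: rows parted by semicolons, each of 7 numbers parted by spaces: the turn, a rotation vector about the tool's x, y, z in rad, then the shift along the tool's x, y, z in m, then the opening, from 0 (shut) to 1 (fully open). In form: wx wy wz tx ty tz hand; .... A call has 1 to 12 rows; each row is the pose to reach, as a shift and turn from the pose commanded when the call began, along the tool's axes at that moment; what a row does not reach only later rows make up. A row lasts 1/8 s, in which the tool goes at most 62.5 mm and 10.7 degrees, less where a joint would pass 70% of its speed; a pose out of reach is approached as far as the arm can. A call with a gripper value outside its range is refused whole. The fingers move at their own pace and stop on an object; "force" is the grip in N (left out, the last holds). Time passes only in rows, so rows that repeat a pose let the fingers close. It gives the time, the measured TCP pose, the force and the opening at its end, in the units of the state.
- get_obs(): the state, without advancing time (a new reading comes with each control period).
- grab_frame(name): name is "scene" or "top" or "wrist"; returns the picture (400x640x3 uint8, blue, green, red); there is no depth.
- camera_info(name): a dict with "fov_y" (degrees; the focal length in pixels is half the picture's height over the tangent of half this angle, whatever the lens; pixels are square), "cx", "cy" (the principal point, pixels), "rvec" (rotation vector, rad) and "tvec" (3), from world to camera coordinates, as OpenCV has them. Camera axes: x right, y down, z forward; pixel columns grow to the right and rows downward; lengths in m; the calibration is good to about 2 mm. A picture is of the moment at which its call begins: read the wrist's pose just before it. camera_info takes no time and is no camera call; for the wrist camera it gives the pose at the moment of the call.
- hand_in(): hands the job in, once; it reports no verdict.
The state is a dict: "clock": time; "joints": joint angles; "qvel": joint speeds; "tau": joint torques, N m; "tcp_pos": TCP position; "orientation": TCP orientation; "contact_force": force on the tool from outside, world axes, zero at the start; "moment": the same for the moment, N m; "grip_width": finger opening in m.
Only numpy, scipy, OpenCV 4.12 (cv2) and the standard library are available. Lean on these libraries where they do the work, as an engineer would, in place of code of your own. Each camera call takes 0.05 s, during which the arm holds its last target.

TASK

The mandrel heater's over-temperature cutout has tripped. With a fingertip, press the black hatch of the grey control box down until its push-push latch lets go, take the finger away so that the hatch springs up, and see that it stays open by itself for a good second; do not push it shut again. Then press the red reset button under it fully down with a fingertip and let it come up again, leave the hatch standing open, and leave the hoops and the nippers where they lie: nothing is to be gripped or lifted.

Things in the scene. Friction and masses are not known exactly. Their poses are not given: they have to be found in the camera images.
- control_box: grey heater box fixed to the bench, 220 (x) x 300 (y) x 100 mm high; origin: centre of its underside; x runs from front to back, z up. Under the black hatch is a well 45 mm deep, open from x -85 to +59, y -15 to +125 mm. In it beside the red button: a grey latch body at the front (x -85 to -49, y 34 to 76, top at z 83) and a black fuse carrier (16 mm, top at z 73) 53 mm to each side of the button.
- press_patch (a point): middle of the ribbed yellow patch, 32 x 56 mm, on top of the hatch near its free front edge, 112 mm in front of the hinge line; at z 100 mm, level with the box's top, while latched. It swings up with the hatch. The black hatch is 140 mm (hinge to free edge) x 136 mm x 6 mm.
- hatch_hinge (a point): middle of the hatch's hinge line, at the back edge of the hatch, 97 mm above the bench; it belongs to the box and does not move. The hinge line runs along the box's y axis.
- hatch (a joint): angle, rad: about 0 latched, 1.92 fully open, leaning back at its stop. Pressing below 0 takes about 3 N at the patch; at -0.04 (4.5 mm down) the latch lets go, at -0.05 (5.6 mm) a hard stop. A damped spring then swings it up in about 2 s once nothing is in its way and holds it open; its edge sweeps a 138 mm arc: leave upwards and to the front. Pushed right down again, it latches shut.
- latch (a joint): sideways place (m) of the latch's small follower pin inside the box, showing its state: about 0 latched, +0.0045 to +0.007 once pressed far enough to let go, -0.004 to 0 when the hatch has sprung open; below -0.005 only while an opened hatch is pushed shut again. Nothing to touch.
- reset_top (a point): middle of the top face of the round red reset button, 24 mm across, in the well under the hatch; 85 mm above the bench, 15 mm below the box's top, 60 mm in front of the hinge line. It presses straight down by 5 mm; it can be reached only with the hatch open.
- reset (a joint): how far the reset button is down, m: 0 up, 0.005 fully down. A spring pushes it up; it starts to move at about 2 N and takes 6 N fully down.
- hoop_large: bamboo hoop lying on the bench, 104 mm outside, 94 mm inside diameter, 20 mm high; origin at the centre of its underside. Leave alone.
- hoop_small: bamboo hoop lying on the bench, 80 mm outside, 70 mm inside diameter, 20 mm high; origin at the centre of its underside. Leave alone.
- nippers: steel nippers lying on the bench, 170 mm long, 72 mm across the handles, 14 mm high; origin under the pivot, jaws to its +x (55 mm), handles to its -x (120 mm). Leave alone.

How it is judged:
By the outcome, as a careful person would: the job done as asked, in the order asked, and still so for the second after the job is handed in, with the robot touching nothing.
It also fails if it takes over 42 s, if anything falls off the work surface, if the arm or the gripper's body presses on something with over 40 N, if the wrist force passes 120 N, or if a joint passes its speed limit or range.

## Working session

There is one attempt and no reset: what is moved stays moved. The work goes in short steps, Python scripts to look and compute and a tool call to move; the robot and the scene stay as the last step left them, time stands still between calls to the robot, and variables do not carry over. Pictures are saved under pics/ and viewed, and the job is handed in when it is done.

Besides the shell and the picture viewer there is one more tool, called after ">>>" as name(argument=value, ...), one argument or row to a line, values as JSON. apply_moves: Moves the arm, as the interface text tells. Its arguments: {"type":"object","properties":{"series":{"type":"string"},"force":{"type":"number"}},"required":["series"]}

```bash
ls; mkdir -p pics; python3 - <<'E'
from bench import *
import cv2
o=get_obs();print({k:o[k] for k in('clock','tcp_pos','orientation','contact_force','grip_width')})
for n in("scene","top"):
    cv2.imwrite(f"pics/{n}0.png",grab_frame(n));print(n,camera_info(n))
E
```

```text
pics
{'clock': 0.0, 'tcp_pos': array([ 0.22410881, -0.63605882,  0.23031209]), 'orientation': array([ 2.03783747,  0.35052409, -2.03884446]), 'contact_force': array([ 0.78236317, -0.4843637 ,  0.82460145]), 'grip_width': 0.08527002900867008}
scene {'fov_y': 56.659443421539045, 'cx': 321.2939238670524, 'cy': 202.54446299614838, 'rvec': array([ 0.84267854,  2.60861869, -1.035035  ]), 'tvec': array([ 0.38951615, -0.28757974,  1.30879151])}
top {'fov_y': 48.17436821607566, 'cx': 316.45890684164186, 'cy': 199.06303922009084, 'rvec': array([ 2.15203647, -2.20707589,  0.07486383]), 'tvec': array([0.15249754, 0.59592351, 1.20508154])}
```

View pics/scene0.png

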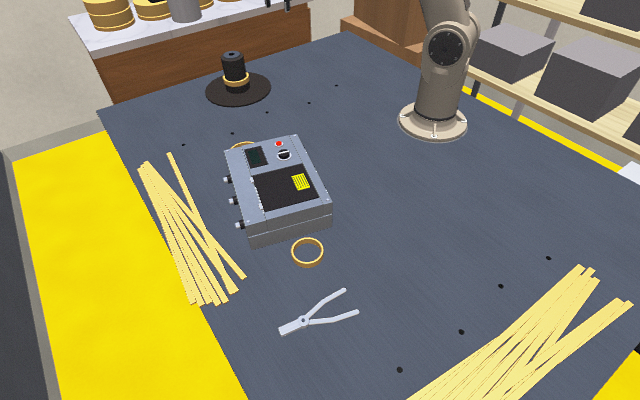

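View pics/top0.png

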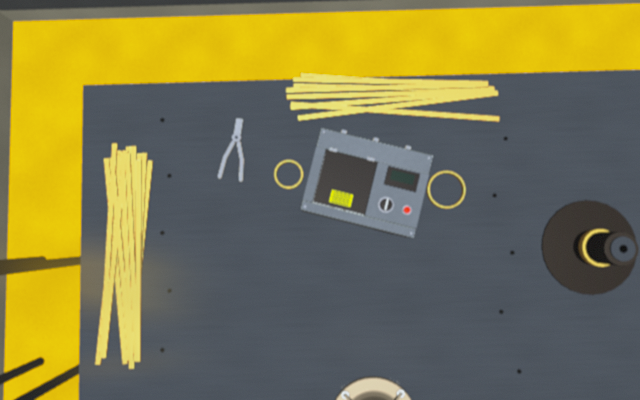

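```bash
cat > h.py <<'E'
import numpy as np,cv2
from bench import *
def K(c):
    f=200/np.tan(np.radians(c['fov_y']/2));return np.array([[f,0,c['cx']],[0,f,c['cy']],[0,0,1.]])
def proj(P,c): return cv2.projectPoints(np.atleast_2d(np.array(P,float)),c['rvec'],c['tvec'],K(c),None)[0][:,0]
def ray(uv,c):
    R=cv2.Rodrigues(c['rvec'])[0];d=R.T@np.linalg.inv(K(c))@np.array([*uv,1.]);return -R.T@c['tvec'],d
def onz(uv,z,c):
    o,d=ray(uv,c);return o+d*(z-o[2])/d[2]
def yellow(im):
    h=cv2.cvtColor(im,cv2.COLOR_BGR2HSV);return cv2.inRange(h,(22,150,100),(35,255,255))
E
python3 - <<'E'
from h import *
for n in("scene","top"):
    c=camera_info(n);print(n,proj([[0,0,0],[.224,-.637,.231],[.5,0,0],[.5,.2,0]],c).round(0).tolist(), ray((0,0),c)[0])
ct=camera_info("top");cs=camera_info("scene")
im=cv2.imread("pics/top0.png");m=yellow(im);m[:185]=0;m[215:]=0;m[:,:325]=0;m[:,365:]=0
M=cv2.moments(m,True);u=(M['m10']/M['m00'],M['m01']/M['m00']);print(u,M['m00'],onz(u,.1,ct))
im2=cv2.imread("pics/scene0.png");m=yellow(im2);m[:170]=0;m[192:]=0;m[:,:288]=0;m[:,315:]=0
M=cv2.moments(m,True);u=(M['m10']/M['m00'],M['m01']/M['m00']);print(u,M['m00'],onz(u,.1,cs))
cv2.imwrite("pics/tz.png",cv2.resize(im[110:260,260:480],None,fx=3.5,fy=3.5,interpolation=cv2.INTER_CUBIC))
cv2.imwrite("pics/sz.png",cv2.resize(im2[120:270,215:345],None,fx=4,fy=4,interpolation=cv2.INTER_CUBIC))
E
```

```text
scene [[432.0, 121.0], [278.0, 12.0], [315.0, 179.0], [358.0, 220.0]] [0.94880472 0.67848679 0.76601921]
top [[373.0, 420.0], [671.0, 353.0], [367.0, 234.0], [295.0, 236.0]] [0.50697265 0.13029708 1.24763907]
(340.5676567656766, 197.87458745874588) 303.0 [0.59524437 0.07488806 0.1       ]
(300.29611650485435, 181.37864077669903) 206.0 [0.59594208 0.07334146 0.1       ]
```

View pics/tz.png

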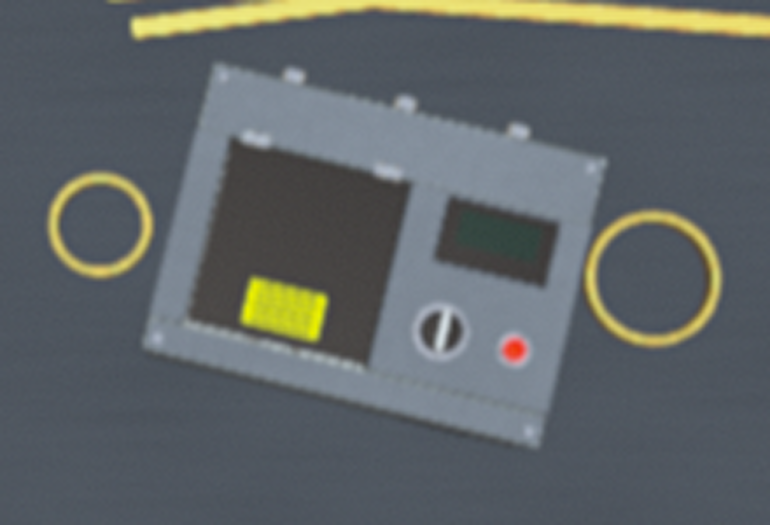

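View pics/sz.png

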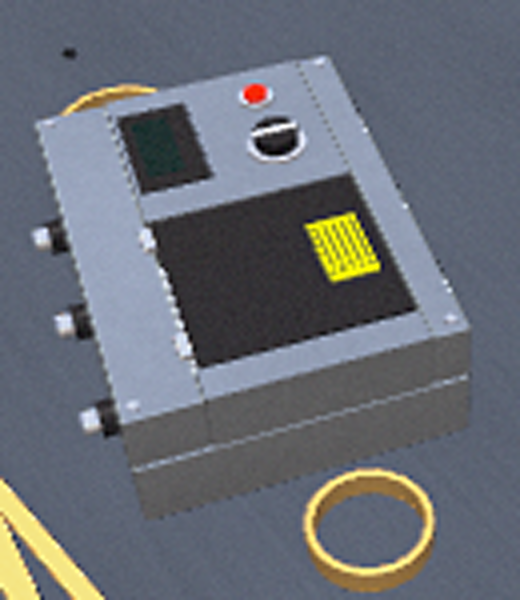

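```bash
python3 - <<'E'
from h import *
from scipy.spatial.transform import Rotation as R
ct=camera_info("top");cs=camera_info("scene")
q=np.array([(217,64),(606,158),(540,447),(143,348)])/3.5+[260,110]-.36
P=np.array([onz(u,.1,ct) for u in q]);print(P.round(4))
s=np.array([(38,123),(325,58),(468,326),(122,415)])/4+[215,120]-.37
S=np.array([onz(u,.1,cs) for u in s]);print(S[[0,1,2,3]].round(4))
for P in (P,S[[3,0,1,2]]):
    c=P.mean(0); y=(P[0]-P[1]+P[3]-P[2]);x=(P[0]-P[3]+P[1]-P[2])
    print(c,np.linalg.norm(x)/2,np.linalg.norm(y)/2,np.degrees(np.arctan2(x[1],x[0])),np.degrees(np.arctan2(-y[0],y[1])))
    a=np.arctan2(-y[0],y[1]);X=np.array([np.cos(a),np.sin(a),0]);Y=np.array([-X[1],X[0],0])
    d=np.array([.5956,.0742,.1])-c;print('patch in box',d@X,d@Y)
o=get_obs();print(R.from_rotvec(o['orientation']).as_matrix().round(3))
E
```

```text
[[ 0.7791  0.1188  0.1   ]
 [ 0.7009 -0.1667  0.1   ]
 [ 0.4894 -0.1092  0.1   ]
 [ 0.569   0.1786  0.1   ]]
[[ 0.7007 -0.1618  0.1   ]
 [ 0.4951 -0.1043  0.1   ]
 [ 0.5723  0.178   0.1   ]
 [ 0.7783  0.1157  0.1   ]]
[0.63462669 0.00536345 0.1       ] 0.21876255283646923 0.2973574832121748 -15.542648022605608 -15.38551243984809
patch in box -0.05589126085526934 0.056015354693612046
[0.63659176 0.00690924 0.1       ] 0.21433628619107908 0.29035362473406656 -16.232137551579346 -15.457790942042385
patch in box -0.057443869033246796 0.0539311812371058
[[-0.001  0.332 -0.943]
 [ 0.002 -0.943 -0.332]
 [-1.    -0.002  0.   ]]
```

```bash
cat >> h.py <<'E'
from scipy.spatial.transform import Rotation as Ro
def rel(p):
    o=get_obs();return Ro.from_rotvec(o['orientation']).as_matrix().T@(np.array(p)-o['tcp_pos'])
E
python3 - <<'E'
from h import *
print(rel([.5956,.0742,.16]))
E
```

```text
[ 0.07125358 -0.54634936 -0.58643137]
```

>>> apply_moves(
  series="0 0 0 0 -0.02 -0.02 0; 0 0 0 0 -0.055 -0.06 0; 0 0 0 0 -0.095 -0.1 0; 0 0 0 0 -0.135 -0.145 0; 0 0 0 0 -0.175 -0.19 0; 0 0 0 0 -0.215 -0.23 0; 0 0 0 0 -0.255 -0.275 0; 0 0 0 0 -0.295 -0.32 0; 0 0 0 0 -0.335 -0.36 0; 0 0 0 0 -0.375 -0.405 0; 0 0 0 0 -0.415 -0.45 0; 0 0 0 0 -0.45 -0.49 0",
)

```text
clock: 1.6
tcp_pos: [0.5375, -0.0472, 0.2311]
orientation: [2.037, 0.349, -2.037]
contact_force: [0.6, -0.3, 0.4]
grip_width: 0.0001
```

```bash
python3 - <<'E'
from h import *
o=get_obs();print(o['clock'],o['tcp_pos'],o['contact_force'],o['grip_width'],o['joints'])
print(rel([.5956,.0742,.12]))
E
```

```text
1.6 [ 0.53747676 -0.04720558  0.23114515] [ 0.56836471 -0.3485164   0.41801674] 0.00010256031934629379 [ 0.2470698   0.27628806 -0.32888303  1.86206563  0.10341491  1.01995855
 -1.35562763]
[ 0.11114849 -0.09508596 -0.09526566]
```

>>> apply_moves(
  series="0 0 0 0.01 -0.03 -0.03 0; 0 0 0 0.03 -0.065 -0.065 0; 0 0 0 0.06 -0.09 -0.09 0; 0 0 0 0.09 -0.095 -0.095 0; 0 0 0 0.11 -0.095 -0.095 0; 0 0 0 0.111 -0.095 -0.095 0; 0 0 0 0.111 -0.095 -0.095 0",
)

```text
clock: 2.48
tcp_pos: [0.5955, 0.071, 0.1212]
orientation: [2.039, 0.347, -2.037]
contact_force: [0.2, 0.2, 0.9]
grip_width: -0.0002
```

```bash
python3 - <<'E'
from h import *
o=get_obs();print(o['clock'],o['tcp_pos'],o['contact_force'],o['joints'])
print(rel([.5956,.0742,.1]))
for n in("scene","wrist"):
    im=grab_frame(n);
    if n=="scene": im=cv2.resize(im[60:270,195:365],None,fx=3.5,fy=2.8)
    cv2.imwrite(f"pics/{n}1.png",im)
E
```

```text
2.475 [0.5954821  0.07096027 0.12117913] [0.24224628 0.15437882 0.91359702] [ 0.03405189  0.49994518 -0.3375969   1.8199428   0.21246751  0.85594024
 -1.6384523 ]
[ 0.02117868 -0.00302968 -0.00116173]
```

View pics/scene1.png

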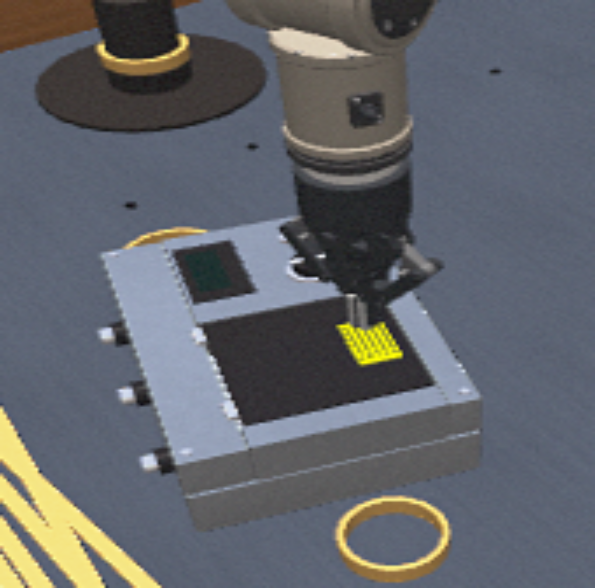

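View pics/wrist1.png

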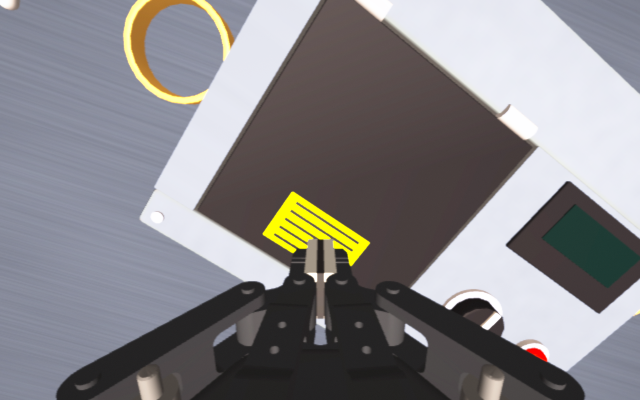

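>>> apply_moves(
  series="0 0 0 0.008 -0.002 -0.001 0; 0 0 0 0.014 -0.003 -0.001 0; 0 0 0 0.016 -0.003 -0.001 0; 0 0 0 0.016 -0.003 -0.001 0",
)

```text
clock: 3.08
tcp_pos: [0.5948, 0.075, 0.104]
orientation: [2.037, 0.349, -2.038]
contact_force: [0.5, 0.1, 0.3]
grip_width: 0.0001
```

```bash
python3 - <<'E'
from h import *
o=get_obs();print(o['clock'],o['tcp_pos'],o['contact_force'])
print(rel([.5956,.0742,.1]))
E
```

```text
3.075 [0.59475945 0.07497874 0.10403686] [0.465545   0.1484691  0.30301052]
[ 0.0040365   0.00101428 -0.00053579]
```

>>> apply_moves(
  series="0 0 0 0.002 0.001 0 0; 0 0 0 0.004 0.001 0 0; 0 0 0 0.0055 0.001 0 0; 0 0 0 0.007 0.001 0 0; 0 0 0 0.008 0.001 0 0; 0 0 0 0.008 0.001 0 0",
)

```text
clock: 3.82
tcp_pos: [0.5955, 0.0739, 0.0964]
orientation: [2.038, 0.348, -2.037]
contact_force: [-0.5, -2.0, 2.1]
grip_width: 0.0
```

>>> apply_moves(
  series="0 0 0 0.001 0 0 0; 0 0 0 0.0015 0 0 0; 0 0 0 0.002 0 0 0; 0 0 0 0.002 0 0 0",
)

```text
clock: 4.32
tcp_pos: [0.5955, 0.0739, 0.0947]
orientation: [2.038, 0.348, -2.037]
contact_force: [-0.9, -1.7, 5.9]
grip_width: -0.0001
```

>>> apply_moves(
  series="0 0 0 0.0005 0 0 0; 0 0 0 0.001 0 0 0; 0 0 0 0.001 0 0 0",
)

```text
clock: 4.7
tcp_pos: [0.5955, 0.0739, 0.0946]
orientation: [2.038, 0.348, -2.037]
contact_force: [-3.6, -2.5, 12.3]
grip_width: 0.0002
```

>>> apply_moves(
  series="0 0 0 -0.025 0 0 0; 0 0 0 -0.065 -0.012 0.018 0; 0 0 0 -0.1 -0.03 0.043 0; 0 0 0 -0.135 -0.047 0.068 0; 0 0 0 -0.16 -0.06 0.086 0; 0 0 0 -0.17 -0.066 0.095 0; 0 0 0 -0.17 -0.066 0.095 0",
)

```text
clock: 5.58
tcp_pos: [0.4836, 0.1048, 0.2633]
orientation: [2.038, 0.349, -2.037]
contact_force: [0.6, -0.0, -0.8]
grip_width: 0.0001
```

```bash
python3 - <<'E'
from h import *
o=get_obs();print(o['clock'],o['tcp_pos'],o['contact_force'])
im=grab_frame("scene");cv2.imwrite("pics/scene2.png",cv2.resize(im[60:270,195:365],None,fx=3.5,fy=2.8))
E
```

```text
5.575 [0.4836399  0.1048275  0.26333532] [ 0.64800206 -0.02104124 -0.78700125]
```

View pics/scene2.png

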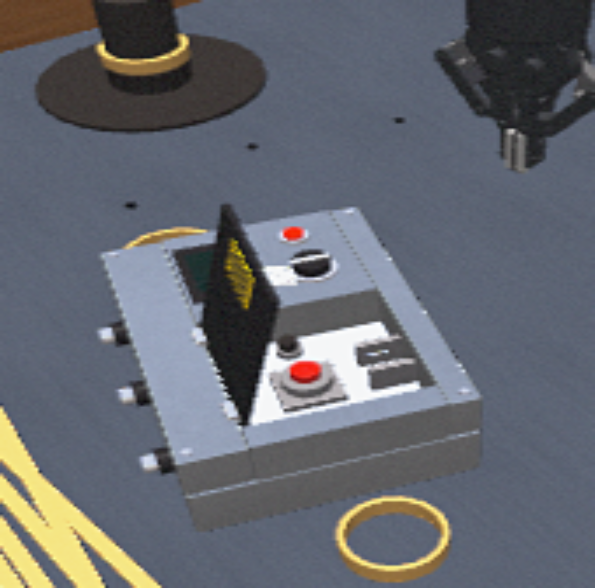

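>>> apply_moves(
  series="0 0 0 0 0 0 0; 0 0 0 0 0 0 0; 0 0 0 0 0 0 0; 0 0 0 0 0 0 0; 0 0 0 0 0 0 0; 0 0 0 0 0 0 0; 0 0 0 0 0 0 0; 0 0 0 0 0 0 0; 0 0 0 0 0 0 0; 0 0 0 0 0 0 0; 0 0 0 0 0 0 0; 0 0 0 0 0 0 0",
)

```text
clock: 7.12
tcp_pos: [0.4837, 0.1047, 0.2633]
orientation: [2.038, 0.349, -2.038]
contact_force: [0.1, 1.3, -0.5]
grip_width: 0.0005
```

>>> apply_moves(
  series="0 0 0 0 0 0 0; 0 0 0 0 0 0 0; 0 0 0 0 0 0 0; 0 0 0 0 0 0 0; 0 0 0 0 0 0 0; 0 0 0 0 0 0 0; 0 0 0 0 0 0 0; 0 0 0 0 0 0 0; 0 0 0 0 0 0 0; 0 0 0 0 0 0 0; 0 0 0 0 0 0 0; 0 0 0 0 0 0 0",
)

```text
clock: 8.62
tcp_pos: [0.4837, 0.1047, 0.2633]
orientation: [2.038, 0.348, -2.038]
contact_force: [0.4, 0.0, 0.5]
grip_width: 0.0
```

```bash
python3 - <<'E'
from h import *
o=get_obs();print(o['clock'],o['tcp_pos'],o['contact_force'])
for n in("scene","top"):
    im=grab_frame(n);c=camera_info(n);h=cv2.cvtColor(im,cv2.COLOR_BGR2HSV)
    m=cv2.inRange(h,(0,130,100),(9,255,255))|cv2.inRange(h,(172,130,100),(180,255,255))
    k,l,st,ce=cv2.connectedComponentsWithStats(m)
    for i in range(1,k):
        if st[i,4]>8: print(n,st[i],ce[i],onz(ce[i],.085,c).round(4))
    cv2.imwrite(f"pics/{n}3.png",cv2.resize(im[60:270,195:365],None,fx=3.5,fy=2.8) if n=="scene" else cv2.resize(im[110:260,260:480],None,fx=3.5,fy=3.5))
E
```

```text
8.625 [0.48371501 0.10468948 0.2632945 ] [0.37578529 0.00397426 0.47607884]
scene [276 141   6   5  23] [278.2173913  142.86956522] [ 0.5502 -0.1171  0.085 ]
scene [278 189   9   8  56] [281.76785714 192.35714286] [0.6491 0.0656 0.085 ]
top [341 176   9   8  54] [345.11111111 179.42592593] [0.6444 0.0609 0.085 ]
top [404 207   6   6  26] [406.65384615 209.34615385] [ 0.5621 -0.0965  0.085 ]
```

View pics/scene3.png

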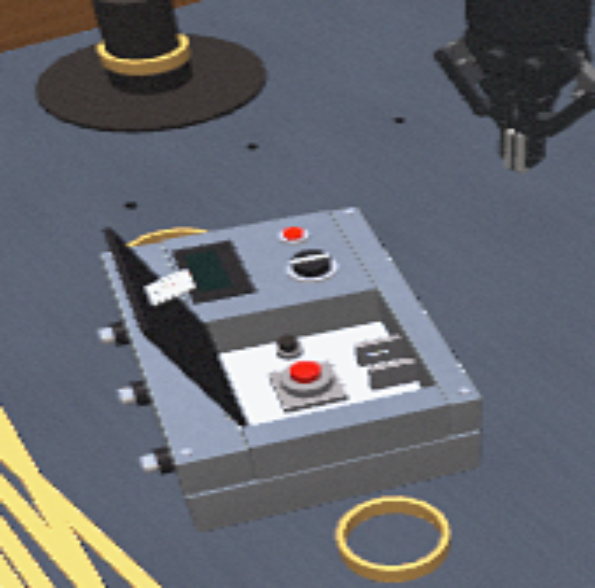

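View pics/top3.png

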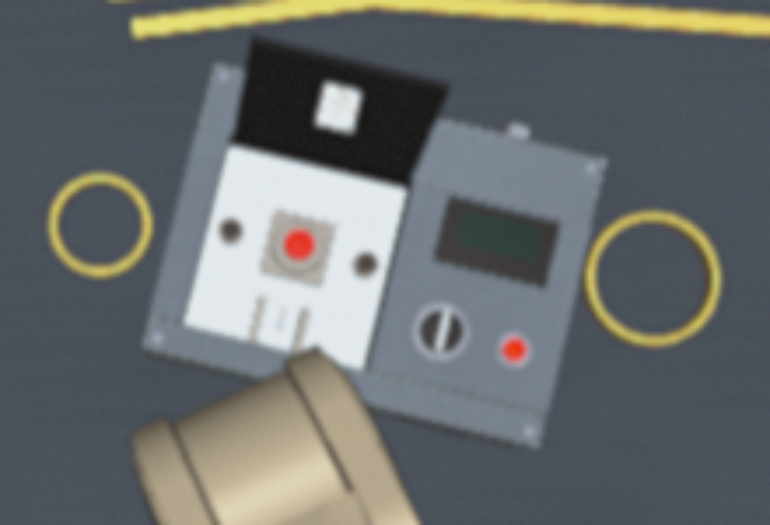

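```bash
python3 - <<'E'
from h import *
c=camera_info("wrist");p=ray((0,0),c)[0];print(p,rel(p))
o=get_obs();M=Ro.from_rotvec(o['orientation']).as_matrix();print(M.round(3))
print(o['joints'],rel([.6455,.061,.12]))
im=grab_frame("wrist");cv2.imwrite("pics/w3.png",im)
E
```

```text
[0.55240337 0.12868562 0.40531832] [-0.14199781  0.0001926  -0.07274253]
[[ 0.     0.332 -0.943]
 [-0.    -0.943 -0.332]
 [-1.     0.    -0.   ]]
[ 0.03462604  0.17585339 -0.41871089  1.91467201  0.08133198  1.06731844
 -1.64964764] [ 0.14332758  0.09496348 -0.13803243]
```

View pics/w3.png

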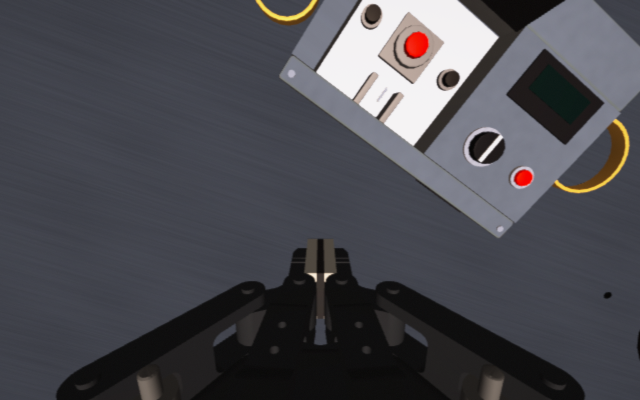

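>>> apply_moves(
  series="0.05 0 0 0 0.015 -0.02 0; 0.12 0 0 0.01 0.035 -0.05 0; 0.2 0 0 0.03 0.06 -0.085 0; 0.27 0 0 0.05 0.08 -0.115 0; 0.3 0 0 0.08 0.093 -0.134 0; 0.3 0 0 0.11 0.095 -0.138 0; 0.3 0 0 0.135 0.095 -0.138 0; 0.3 0 0 0.143 0.095 -0.138 0; 0.3 0 0 0.143 0.095 -0.138 0; 0.3 0 0 0.143 0.095 -0.138 0",
)

```text
clock: 10.02
tcp_pos: [0.6463, 0.0611, 0.1217]
orientation: [2.204, 0.043, -2.2]
contact_force: [-1.0, 0.7, 0.7]
grip_width: -0.0001
```

```bash
python3 - <<'E'
from h import *
o=get_obs();print(o['clock'],o['tcp_pos'],o['contact_force'])
print(rel([.6455,.061,.085]))
im=grab_frame("scene");cv2.imwrite("pics/scene4.png",cv2.resize(im[60:270,195:365],None,fx=3.5,fy=2.8))
cv2.imwrite("pics/w4.png",grab_frame("wrist"))
E
```

```text
10.025 [0.64627285 0.06113781 0.12168335] [-0.96201031  0.67496351  0.74131937]
[0.03668156 0.00011617 0.00085702]
```

View pics/scene4.png

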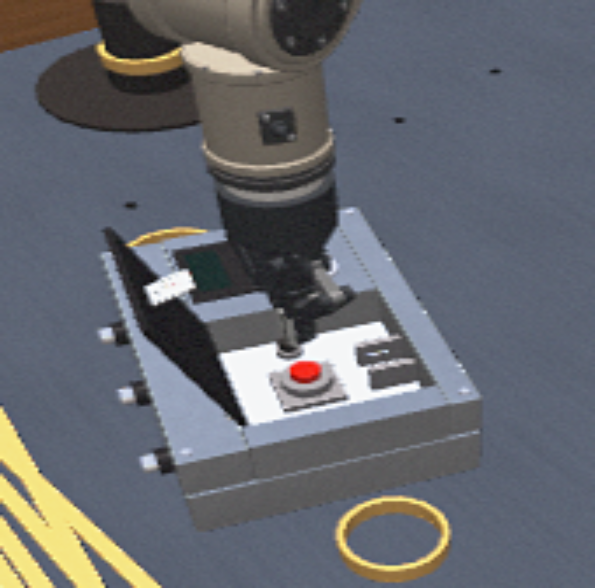

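View pics/w4.png

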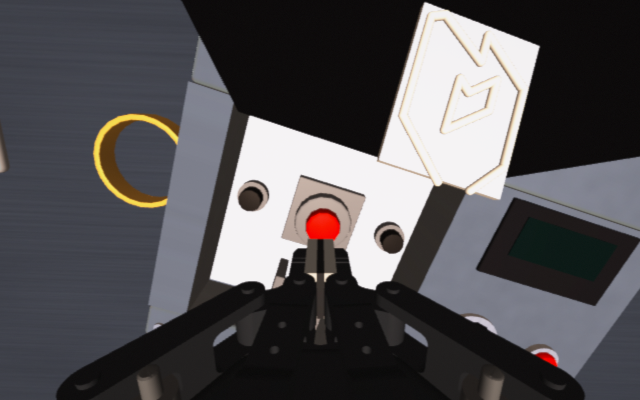

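```bash
python3 - <<'E'
from h import *
c=camera_info("wrist");o=get_obs();print(proj([[.6455,.061,.085],o['tcp_pos']],c))
im=cv2.imread("pics/w4.png");h=cv2.cvtColor(im,cv2.COLOR_BGR2HSV)
m=cv2.inRange(h,(0,150,120),(9,255,255))|cv2.inRange(h,(172,150,120),(180,255,255));m[260:]=0
x,y,w,hh=cv2.boundingRect(m);print(x,y,w,hh,onz((x+w/2,y+w/2),.085,c),onz((x,y+w/2),.085,c),onz((x+w,y+w/2),.085,c))
E
```

```text
[[319.58789915 227.95428847]
 [319.29921188 252.74533036]]
306 212 34 28 [0.64484549 0.05872992 0.085     ] [0.64442301 0.06990377 0.085     ] [0.64526793 0.04755705 0.085     ]
```

>>> apply_moves(
  series="0 0 0 0.012 0.001 0.001 0; 0 0 0 0.024 0.001 0.001 0; 0 0 0 0.032 0.001 0.001 0; 0 0 0 0.036 0.001 0.001 0; 0 0 0 0.038 0.001 0.001 0; 0 0 0 0.04 0.001 0.001 0; 0 0 0 0.04 0.001 0.001 0",
)

```text
clock: 11.0
tcp_pos: [0.6444, 0.0599, 0.0806]
orientation: [2.202, 0.043, -2.202]
contact_force: [-4.3, -1.3, 4.8]
grip_width: 0.0001
```

>>> apply_moves(
  series="0 0 0 0.001 0 0 0; 0 0 0 0.0015 0 0 0; 0 0 0 0.002 0 0 0; 0 0 0 0.002 0 0 0; 0 0 0 0.002 0 0 0",
)

```text
clock: 11.62
tcp_pos: [0.6445, 0.0599, 0.0791]
orientation: [2.202, 0.042, -2.202]
contact_force: [-5.2, 0.2, 8.9]
grip_width: 0.0001
```

>>> apply_moves(
  series="0 0 0 0.001 0 0 0; 0 0 0 0.0015 0 0 0; 0 0 0 0.0015 0 0 0; 0 0 0 0.0015 0 0 0",
)

```text
clock: 12.12
tcp_pos: [0.6446, 0.06, 0.079]
orientation: [2.202, 0.042, -2.201]
contact_force: [-7.7, -1.9, 18.2]
grip_width: 0.0
```

Hard stop (18 N, no further travel): the button is fully down. I'll retreat straight up, then to the front.

>>> apply_moves(
  series="0 0 0 -0.006 0 0 0; 0 0 0 -0.02 0 0 0; 0 0 0 -0.05 0 0 0; 0 0 0 -0.09 0 0 0; 0 0 0 -0.13 -0.01 0.03 0; 0 0 0 -0.16 -0.025 0.08 0; 0 0 0 -0.18 -0.035 0.12 0; 0 0 0 -0.19 -0.04 0.135 0; 0 0 0 -0.19 -0.04 0.14 0; 0 0 0 -0.19 -0.04 0.14 0; 0 0 0 -0.19 -0.04 0.14 0",
)

```text
clock: 13.5
tcp_pos: [0.5037, 0.0939, 0.2659]
orientation: [2.201, 0.042, -2.204]
contact_force: [0.3, -0.8, -0.4]
grip_width: 0.0003
```

```bash
python3 - <<'E'
from h import *
o=get_obs();print(o['clock'],o['tcp_pos'],o['contact_force'])
for n in("scene","top"):
    im=grab_frame(n);c=camera_info(n);h=cv2.cvtColor(im,cv2.COLOR_BGR2HSV)
    m=cv2.inRange(h,(0,130,100),(9,255,255))|cv2.inRange(h,(172,130,100),(180,255,255))
    k,l,st,ce=cv2.connectedComponentsWithStats(m)
    for i in range(1,k):
        if st[i,4]>8: print(n,st[i],ce[i])
    cv2.imwrite(f"pics/{n}5.png",cv2.resize(im[60:330,195:385],None,fx=3,fy=2.2) if n=="scene" else im)
E
```

```text
13.5 [0.50369776 0.09393163 0.26589376] [ 0.29976686 -0.77441378 -0.42663324]
scene [276 141   6   5  23] [278.2173913  142.86956522]
scene [278 189   9   8  57] [281.8245614  192.40350877]
top [342 176   8   8  52] [345.15384615 179.36538462]
top [404 207   6   6  26] [406.65384615 209.34615385]
```

View pics/scene5.png

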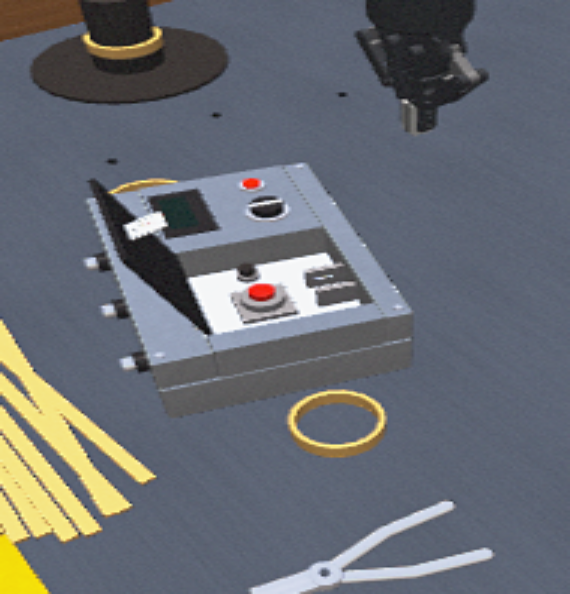

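View pics/top5.png

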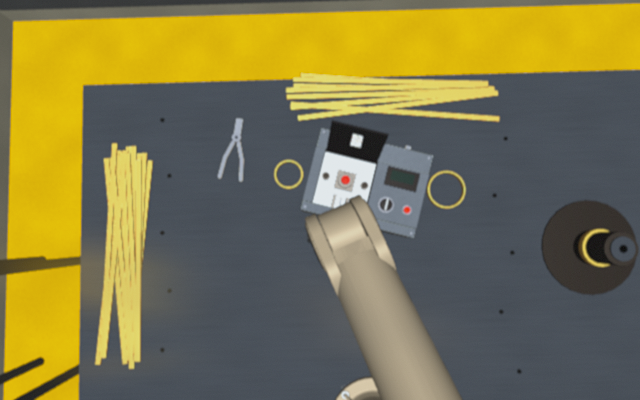

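The button is back up: its pixel centre in the scene view is (281.8, 192.4), the same as before the press. The hatch stands open, the hoops and nippers are where they were, and the arm is clear.

```bash
python3 -c "
from bench import *
print(hand_in())"
```

```text
the job is handed in; nothing more can be done
None
```

I opened the hatch, pressed the reset button, and handed the job in at about 13.6 s, with no check failing.

- **Hatch:** I pressed the yellow patch with the shut fingertips down to its hard stop, at about 5.4 mm and 12 N. I then withdrew upwards and to the front, and the hatch swung fully open. It was still standing open when I checked about 3 s later, and again after the reset.
- **Reset button:** I pressed it to its hard stop, about 6 mm down at up to 18 N, and let it go. Afterwards the pictures showed it at the same pixel position as before the press, so it had come back up.
- **At the end:** the hatch stands open, the hoops and nippers look unmoved, and the arm is clear with a contact force of about zero.

One measurement disagreed. The scene view put the button about 6 mm off the top and wrist views, probably because its side face is visible from there. I used the top and wrist values, which agreed to about 2 mm. I could not read the latch state or the button's travel directly; both are judged from tool height, force and the pictures.

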